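Square up the griddle and hold the stove at ignition

TASK

Get the stall's table-top gas stove going: slide the griddle along the grate, without lifting it, until its back edge is home against both back stops and its right-hand edge against the side stop. Then turn the black control dial counter-clockwise from off, past the two clicks for low and high, round to the spring-loaded third position, ignition (red dot), and finish while still holding it there, as it springs back when let go. Leave the shaker, sauce jar, bowl and scraper where they are.

Things in the scene. Friction and masses are not known exactly. Their poses are not given: they have to be found in the camera images.
- stove: Steel box stove 300 (x) x 460 (y), deck 100 mm above the table, fixed, turned up to 13 degrees; origin: centre of its underside; x to its back, away from the robot, y to its left. Black grate on its left part: flat top 130 mm above the table, bars over x -135 to +120, y -45 to +200 mm. Three black stops rise 28 mm above the bars; front and left are open
- seat (a point): Point fixed to the stove, axes as the stove's: where the griddle's centre (point griddle_mid) lies when the griddle is home against all three stops. It is 141 mm above the table, 11 mm above the grate's top
- stop_back_left (a point): Face of the left back stop, 14 mm wide, at the height of seat; the griddle's back edge meets it
- stop_back_right (a point): Face of the right back stop, 14 mm wide, at the height of seat
- stop_side (a point): Face of the one side stop, 14 mm wide, on the right of the grate; the middle of the griddle's right edge meets it
- griddle_mid (a point): Centre of the griddle, half-way up its rim: loose dark-grey cast plate, 180 (x) x 220 (y), rim 22 high, 6 thick all round, flat underside, 0.5 to 0.78 kg; drags at 2 to 6 N. A steel bail (8 mm bar, 70 long along x) stands on each short rim at y = -104 and +104, its bar 45 mm above this point. Starts flat on the grate, 25 to 45 mm in front of home, 18 to 38 left of it, turned up to 9 degrees
- dial (a joint): Dial angle, rad, growing counter-clockwise from above: 0 off (white dot), 0.45 first click (low), 0.90 second click (high), 1.35 ignition (red dot), end stop 1.42. Stays by itself at off, low and high; beyond high a spring pushes it back to high when let go. About 0.1 N m from click to click, 0.2 to 0.35 N m from high to ignition
- dial_grip (a point): On the dial's vertical axis at grip height, 127 mm above the table. Dial: on the stove's deck, right of the grate; black disc 64 across, 5 high, with a bar grip 62 long x 14 wide from 105 to 137 mm above the table. The point turns with the dial: x along the bar, z up; the white-marked pointer end is at -x. At off its axes are the stove's (pointer to the front)
- shaker: bystander: white shaker with red cap, 58 across, 150 high, stands on the table; origin at the centre of its underside
- sauce_jar: bystander: amber glass jar with white cap and a paper label, 72 across, 120 high, stands on the table; origin at the centre of its underside
- bowl: bystander: steel bowl 150 across, 60 high, on the table; origin at the centre of its underside
- scraper: bystander: wooden-handled spatula 260 long lying on the table behind the stove; x along its length

How it is judged:
By the outcome, as a careful person would: the job done as asked, in the order asked, and still so for the second after the job is handed in, while the arm keeps its last pose, push and grip.
It also fails if it takes over 64 s, if anything falls off the work surface, if the arm or the gripper's body presses on something with over 40 N, if the wrist force passes 120 N, or if a joint passes its speed limit or range.

ROBOT

A 7-joint arm with a two-finger parallel gripper is mounted at the origin on the work surface. World frame = base frame: x ahead of the robot, y to its left, z up, the work surface at z = 0. Lengths are in m, angles in rad, forces in N, time in s.
With the tool pointing down it reaches from about 0.425 to 1.025 m from the base axis. Payload 9.4 kg.
Tool frame: the origin (TCP) lies midway between the tips of the shut fingers; the grasp point (between the pads) lies 19 mm behind it; z points along the fingers, x is the direction in which the jaws open and shut, and the axes are right-handed (so a half turn about z gives the same grasp; the last joint's range is limited). The gripper opens to 93 mm and grips with 3 to 60 N. Pads are 15 mm wide; open, the fingers measure 128 mm over their backs; the gripper's body (75 mm by 188 mm) begins 65 mm behind the grasp point.
Start: joints at [1.048, 0.599, -0.003, 1.599, 0.002, 0.943, -0.08], TCP at [0.313, -0.654, 0.219] pointing down, gripper open.
Joint ranges: [-2.57, 2.57], [-0.35, 1.97], [-1.29, 1.29], [0.11, 2.56], [-1.05, 4.19], [0.11, 1.86], [-2.63, 2.63]. Speed limits (rad/s): [2.22, 2.22, 3.01, 3.01, 3.14, 3.14, 3.14].

INTERFACE

Orientations are given as a 3x3 rotation matrix whose columns are the frame's x, y, z axes.
In Python, from bench import bot gives the robot as it stands.
- The arm moves only by the tool servo_tool, never from a script. Its argument "moves" is a list of rows, each a list of 6 numbers: the shift along the tool's x, y, z in cm, then the turn, a rotation vector about the tool's x, y, z in rad. In form: [[tx, ty, tz, wx, wy, wz], ...]. A call has 1 to 8 rows; each row shifts and turns the commanded pose from where the row before left it, along the tool's axes as they then stand; what a row does not reach is not made up. A row lasts 1/8 s, in which the tool goes at most 62.5 mm and 10.7 degrees, less where a joint would pass 70% of its speed; a pose out of reach is approached as far as the arm can. A call with a gripper value outside its range is refused whole. "claw" is the opening, from 0 (shut) to 1 (fully open), set as the call begins (left out, the last holds). The fingers move at their own pace and stop on an object; "force" is the grip in N (left out, the last holds). Time passes only in rows, so rows that do not move let the fingers close. It gives the time, the measured TCP pose, the force and the opening at its end, in the units of the state.
- bot.sense(): the state, without advancing time (a new reading comes with each control period).
- bot.get_image(name): name is "scene" or "top" or "wrist"; returns the picture (384x512x3 uint8, red, green, blue); there is no depth.
- bot.camera_model(name): a dict with "camera_matrix" (3x3 intrinsics, pixels), "D" ([k1, k2, p1, p2, k3] as OpenCV has them; the pictures are not rectified), "R" (3x3) and "t" (3): a world point X has camera coordinates R X + t; the wrist camera has in their place "tool_from_camera" (4x4, takes a point from camera to tool coordinates, whose origin is the TCP and whose axes are the tool frame's). Camera axes: x right, y down, z forward; pixel columns grow to the right and rows downward; lengths in m; the calibration is good to about 2 mm. A picture is of the moment at which its call begins: read the wrist's pose just before it. camera_model takes no time and is no camera call.
- bot.hand_in(): hands the job in, once; it reports no verdict.
Trained networks look in the newest picture that a camera, given by its name, has taken for a name from the list of things; names that differ only in an ending like _2 or _b are one class to them, and where a whole thing is asked for, a point or a joint stands for the part that bears it (a point fixed in the world has none). Each returns a list of dicts, best first, with "conf" (0 to 1); they miss things now and then, are a little off and sometimes report something else, mostly with a low value. They report only what shows in the picture. A call takes as long as a camera call.
- bot.find_in(camera, query): "bbox" ([left, top, right, bottom] in pixels, round what is visible of it).
- bot.spot_point(camera, query): "centre" ([row, column] in pixels: a listed point, or the origin of a listed thing).
The state is a dict: "time_s": time; "q": joint angles; "qd": joint speeds; "joint_efforts": joint torques, N m; "eef_pos": TCP position; "tcp_rot": TCP orientation; "wrist_force": force on the tool from outside, world axes, zero at the start; "wrist_torque": the same for the moment, N m; "width": finger opening in m.
Only numpy, scipy, OpenCV 4.12 (cv2) and the standard library are available. Lean on these libraries where they do the work, as an engineer would, in place of code of your own. Each camera call takes 0.05 s, during which the arm holds its last target.

## Working session

There is one attempt and no reset: what is moved stays moved. The work goes in short steps, Python scripts to look and compute and a tool call to move; the robot and the scene stay as the last step left them, time stands still between calls to the robot, and variables do not carry over. Pictures are saved under pics/ and viewed, and the job is handed in when it is done.

Besides the shell and the picture viewer there is one more tool, called after "Emit:" as name([rows], argument=value, ...), one row to a line, values as JSON. servo_tool: Moves the arm, as the interface text tells. Its arguments: {"type":"object","properties":{"moves":{"type":"array","items":{"type":"array","items":{"type":"number"}}},"claw":{"type":"number"},"force":{"type":"number"}},"required":["moves"]}

```bash
ls; mkdir -p pics; cat > h.py <<'E'
import numpy as np, cv2, json
from bench import bot
def save(name,f,img=None):
    im=bot.get_image(name) if img is None else img
    cv2.imwrite('pics/'+f,cv2.cvtColor(im,cv2.COLOR_RGB2BGR)); return im
E
python3 - <<'E'
from h import *
s=bot.sense()
print(s['time_s'],s['eef_pos'],s['tcp_rot'],s['wrist_force'],s['width'])
for n in ['scene','top']:
    save(n,n+'0.png'); m=bot.camera_model(n); print(n,{k:np.round(v,4).tolist() for k,v in m.items()})
    for q in ['seat','griddle_mid','dial_grip','stop_back_left','stop_back_right','stop_side','stove']:
        r=bot.spot_point(n,q); print(q,[(np.round(x['centre'],1).tolist(),round(x['conf'],2)) for x in r[:3]])
print(bot.sense()['time_s'])
E
```

```text
pics
0.0 [ 0.3123722  -0.65370838  0.21777248] [[ 4.31229038e-01 -9.02242149e-01 -7.88832750e-04]
 [-9.02241184e-01 -4.31229737e-01  1.32670574e-03]
 [-1.53717798e-03  1.39603355e-04 -9.99998809e-01]] [-0.45677602  0.51018083 -0.83671545] 0.09290318031551117
scene {'camera_matrix': [[423.1981, 0.0, 254.9914], [0.0, 423.1981, 184.519], [0.0, 0.0, 1.0]], 'D': [-0.0552, 0.0, 0.0, 0.0, 0.0], 'R': [[-0.8596, 0.5108, -0.0129], [0.4025, 0.6613, -0.633], [-0.3148, -0.5493, -0.774]], 't': [0.534, -0.1678, 1.3685]}
seat [([319.8, 288.2], 0.61)]
griddle_mid [([194.5, 262.3], 0.78)]
dial_grip [([131.8, 238.3], 0.53), ([116.8, 219.6], 0.37)]
stop_back_left [([182.1, 203.0], 0.48)]
stop_back_right [([183.5, 204.9], 0.6)]
stop_side [([158.4, 236.1], 0.8)]
stove []
top {'camera_matrix': [[354.1486, 0.0, 256.2173], [0.0, 354.1486, 189.0528], [0.0, 0.0, 1.0]], 'D': [0.0026, 0.0, 0.0, 0.0, 0.0], 'R': [[0.0258, -0.9996, 0.015], [-0.9986, -0.0265, -0.0452], [0.0456, -0.0138, -0.9989]], 't': [-0.0284, 0.6112, 1.1503]}
seat []
griddle_mid [([182.1, 242.1], 0.91)]
dial_grip [([207.5, 318.1], 0.61)]
stop_back_left [([139.5, 236.7], 0.71)]
stop_back_right [([148.0, 275.1], 0.58)]
stop_side [([179.4, 282.5], 0.81), ([126.8, 283.8], 0.36), ([188.6, 267.9], 0.23)]
stove [([189.2, 268.3], 0.73), ([181.8, 286.8], 0.19)]
0.8
```

```bash
python3 - <<'E'
import cv2
for n in ['scene','top']:
    im=cv2.imread(f'pics/{n}0.png'); 
    if n=='top': c=im[100:270,150:370]; c=cv2.resize(c,None,fx=3.5,fy=3.5,interpolation=cv2.INTER_CUBIC); cv2.imwrite('pics/top0c.png',c)
    else: cv2.imwrite('pics/scene0c.png',cv2.resize(im[60:310,110:400],None,fx=2.4,fy=2.4,interpolation=cv2.INTER_CUBIC))
E
```

```text
(no output)
```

View pics/top0.png

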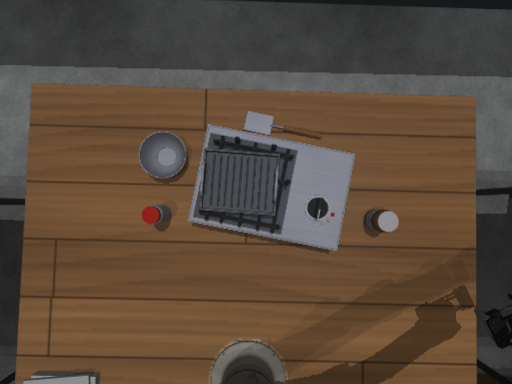

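View pics/top0c.png

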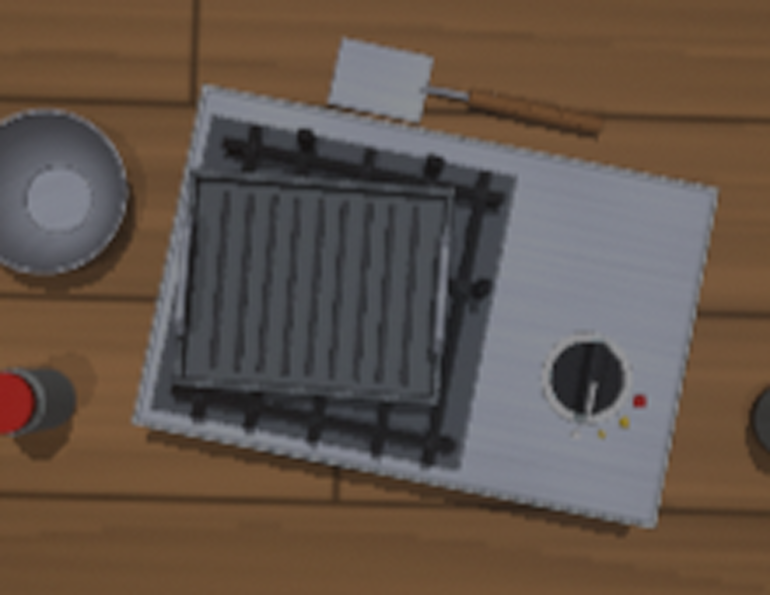

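View pics/scene0c.png

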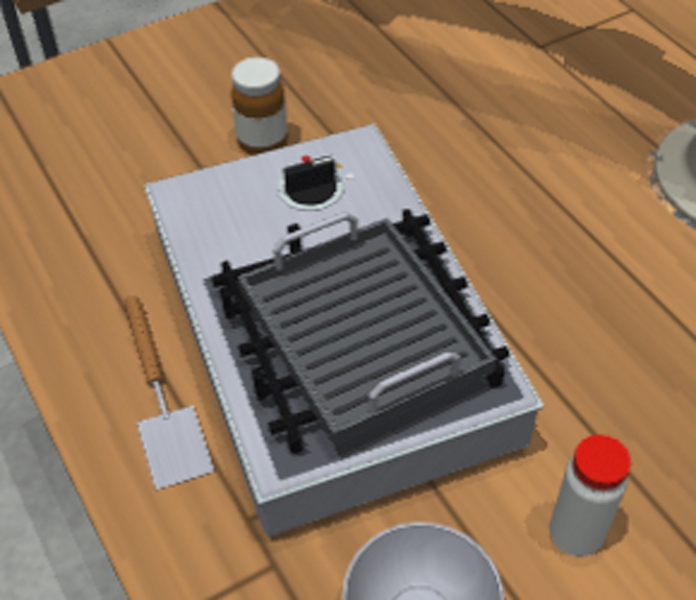

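```bash
cat >> h.py <<'E'
def ray(n,uv,cm=None,pose=None):
    m=bot.camera_model(n) if cm is None else cm
    K=np.array(m['camera_matrix']);D=np.array(m['D'])
    p=cv2.undistortPoints(np.array([[uv]],float),K,D)[0,0]; d=np.array([p[0],p[1],1.])
    if n=='wrist':
        R,p0=pose; T=np.array(m['tool_from_camera']); R=np.array(R)
        return np.array(p0)+R@T[:3,3], R@T[:3,:3]@d
    R=np.array(m['R']);t=np.array(m['t']); return -R.T@t,R.T@d
def atz(n,uv,z,pose=None):
    o,d=ray(n,uv,None,pose); return o+d*(z-o[2])/d[2]
def proj(n,X,pose=None):
    m=bot.camera_model(n);K=np.array(m['camera_matrix']);D=np.array(m['D']);X=np.atleast_2d(X).astype(float)
    if n=='wrist':
        T=np.array(m['tool_from_camera']); R=np.array(pose[0])@T[:3,:3]; o=np.array(pose[1])+np.array(pose[0])@T[:3,3]
        Rc=R.T;t=-Rc@o
    else: Rc=np.array(m['R']);t=np.array(m['t'])
    return cv2.projectPoints(X,cv2.Rodrigues(Rc)[0],t,K,D)[0].reshape(-1,2)
def rectfit(P,L):  # P world corners xy, L local corners; 2D rigid
    P=np.array(P)[:,:2];L=np.array(L);pc=P.mean(0);lc=L.mean(0)
    H=(L-lc).T@(P-pc);a=np.arctan2(H[0,1]-H[1,0],H[0,0]+H[1,1]);R=np.array([[np.cos(a),-np.sin(a)],[np.sin(a),np.cos(a)]])
    t=pc-R@lc;return a,t,P-(L@R.T+t)
E
python3 - <<'E'
from h import *
c=lambda x,y:((x+.5)/3.5+150-.5,(y+.5)/3.5+100-.5)
print(ray('top',(256,189))[0],ray('scene',(256,189))[0])
S=[c(203,88),c(717,188),c(655,525),c(137,422)]
P=[atz('top',u,.1) for u in S]
a,t,r=rectfit(P,[(.15,.23),(.15,-.23),(-.15,-.23),(-.15,.23)]);print('stove',np.degrees(a),t,np.round(r*1e3,1).tolist())
G=[c(197,177),c(455,190),c(437,400),c(175,388)]
P=[atz('top',u,.152) for u in G]
b,g,r=rectfit(P,[(.09,.11),(.09,-.11),(-.09,-.11),(-.09,.11)]);print('grid',np.degrees(b),g,np.round(r*1e3,1).tolist())
R=np.array([[np.cos(a),-np.sin(a)],[np.sin(a),np.cos(a)]])
print('grid in stove',R.T@(g-t))
for q,uv,z in [('gm',(242.1,182.1),.141),('dial',(318.1,207.5),.127),('sbl',(236.7,139.5),.141),('sbr',(275.1,148),.141),('ss',(282.5,179.4),.141)]:
    X=atz('top',uv,z);print(q,X,'stove',R.T@(X[:2]-t))
for q,uv,z in [('gm',(262.3,194.5),.141),('dial',(238.3,131.8),.127),('dial2',(219.6,116.8),.127),('sbr',(204.9,183.5),.141),('ss',(236.1,158.4),.141)]:
    X=atz('scene',uv,z);print('scene',q,X,'stove',R.T@(X[:2]-t))
E
```

```text
[0.55857446 0.00364475 1.17710864] [0.95741158 0.58990493 0.95992091]
stove -9.558282232425066 [ 0.61620581 -0.05933543] [[-1.5, 0.1], [-0.5, 0.9], [0.4, 1.1], [1.6, -2.2]]
grid -2.259876758248916 [0.62452478 0.03706104] [[-4.3, -4.9], [-0.5, 0.3], [4.6, 4.1], [0.3, 0.4]]
grid in stove [-0.00780323  0.09643959]
gm [0.62518237 0.03124194 0.141     ] stove [-0.0061885   0.09081047]
dial [ 0.55659563 -0.19593272  0.127     ] stove [-0.03610054 -0.14459925]
sbl [0.75040548 0.05060224 0.141     ] stove [0.11408136 0.13069539]
sbr [ 0.72842132 -0.06313575  0.141     ] stove [0.11128869 0.01488592]
ss [ 0.63629789 -0.08704525  0.141     ] stove [ 0.02441438 -0.02398882]
scene gm [0.62516428 0.04520249 0.141     ] stove [-0.0085245  0.1045742]
scene dial [ 0.56039631 -0.19190447  0.127     ] stove [-0.03302152 -0.13999582]
scene dial2 [ 0.57618439 -0.27610814  0.127     ] stove [-0.00347053 -0.22040889]
scene sbr [ 0.73013094 -0.05956387  0.141     ] stove [0.11238146 0.01869209]
scene ss [ 0.62143102 -0.09364658  0.141     ] stove [ 0.01085007 -0.03296716]
```

```bash
cat >> h.py <<'E'
ST=np.array([0.6162,-0.0593]); SA=np.radians(-9.56)
def s2w(x,y,z):
    c,s=np.cos(SA),np.sin(SA); return np.array([ST[0]+c*x-s*y,ST[1]+s*x+c*y,z])
def w2s(X):
    c,s=np.cos(SA),np.sin(SA); d=np.array(X)[:2]-ST; return np.array([c*d[0]+s*d[1],-s*d[0]+c*d[1]])
def yawR(az):
    x=np.array([np.cos(az),np.sin(az),0]);z=np.array([0,0,-1.]);return np.column_stack([x,np.cross(z,x),z])
def delta(p,az):
    s=bot.sense();R=np.array(s['tcp_rot']);Rt=yawR(az)
    w=cv2.Rodrigues(R.T@Rt)[0].ravel()
    print('rot first (tool)',np.round(w,3),' then shift cm in new axes',np.round(Rt.T@(np.array(p)-s['eef_pos'])*100,2))
E
python3 - <<'E'
from h import *
m=bot.camera_model('wrist');print({k:np.round(v,4).tolist() for k,v in m.items()})
delta(s2w(-.14,.095,.30),SA-np.pi/2)
E
```

```text
{'camera_matrix': [[276.0122, 0.0, 258.1715], [0.0, 276.0122, 191.2945], [0.0, 0.0, 1.0]], 'D': [-0.0057, 0.0, 0.0, 0.0, 0.0], 'tool_from_camera': [[1.0, -0.0001, 0.0003, 0.0013], [-0.0, 0.9614, 0.2752, -0.0768], [-0.0003, -0.2752, 0.9614, -0.1656], [0.0, 0.0, 0.0, 1.0]]}
rot first (tool) [ 0.    -0.     0.613]  then shift cm in new axes [-73.2   -6.06  -8.13]
```

Emit:
servo_tool([
  [0, 0, -2, 0, 0, 0.15],
  [0, 0, -2, 0, 0, 0.15],
  [0, 0, -2, 0, 0, 0.15],
  [0, 0, -2, 0, 0, 0.16],
  [-5, -0.4, 0, 0, 0, 0],
  [-5, -0.4, 0, 0, 0, 0],
  [-5, -0.4, 0, 0, 0, 0],
  [-5, -0.4, 0, 0, 0, 0],
])

```text
time_s: 1.8
eef_pos: [0.3614, -0.4578, 0.2988]
tcp_rot: [[-0.163, -0.987, 0.0], [-0.987, 0.163, -0.0], [0.0, -0.0, -1.0]]
wrist_force: [1.0, -0.7, -0.7]
width: 0.0929
```

Emit:
servo_tool([
  [-6, -0.4, 0, 0, 0, 0],
  [-6, -0.4, 0, 0, 0, 0],
  [-6, -0.4, 0, 0, 0, 0],
  [-6, -0.4, 0, 0, 0, 0],
  [-6, -0.4, 0, 0, 0, 0],
  [-6, -0.4, 0, 0, 0, 0],
  [-6, -0.4, 0, 0, 0, 0],
  [-4, -1, 0, 0, 0, 0],
])

```text
time_s: 2.8
eef_pos: [0.4739, -0.009, 0.299]
tcp_rot: [[-0.161, -0.987, 0.001], [-0.987, 0.161, 0.0], [-0.001, -0.001, -1.0]]
wrist_force: [-0.1, -1.1, 0.4]
width: 0.0929
```

```bash
cat > look.py <<'E'
import sys
from h import *
tag=sys.argv[1]
s=bot.sense(); pose=(s['tcp_rot'],s['eef_pos']); im=save('wrist','w%s.png'%tag)
np.savez('pics/w%s.npz'%tag,R=pose[0],p=pose[1])
print(s['eef_pos'],w2s(s['eef_pos']),s['q'],s['time_s'])
for q,z in [('griddle_mid',.141),('stop_back_left',.141),('stop_back_right',.141),('stop_side',.141),('dial_grip',.127),('seat',.141)][:int(sys.argv[2])]:
    for x in bot.spot_point('wrist',q)[:2]:
        r,c=x['centre'];X=atz('wrist',(c,r),z,pose);print(q,np.round((c,r),1),round(x['conf'],2),np.round(X,4),'stove',np.round(w2s(X),4))
E
python3 look.py 1 6
```

```text
[ 0.47387073 -0.00903846  0.29904377] [-0.14870009  0.02592543] [-0.03770815  0.20056947 -0.07549003  2.05292066  0.01897622  0.8878828
 -1.85626972] 2.8
griddle_mid [190.7  46.7] 0.8 [0.6282 0.0376 0.141 ] stove [-0.0043  0.0975]
stop_side [317.8  21.1] 0.88 [ 0.6304 -0.0982  0.141 ] stove [ 0.0205 -0.036 ]
dial_grip [405.8  81. ] 0.82 [ 0.5573 -0.1947  0.127 ] stove [-0.0356 -0.1433]
```

View pics/w1.png

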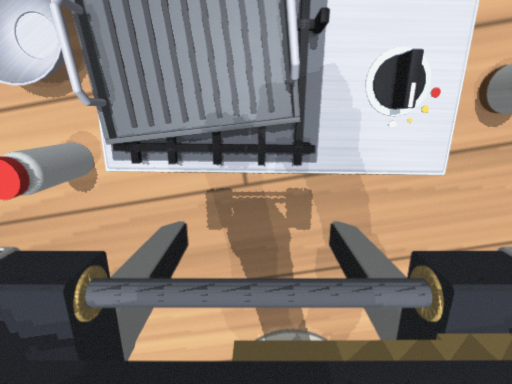

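Emit:
servo_tool([
  [-1, -5, -2, 0, 0, 0],
  [-1, -5, -2, 0, 0, 0],
  [0, -4, 0, 0, 0, 0],
  [0, 0, 0, 0, 0, 0],
])

```text
time_s: 3.65
eef_pos: [0.6168, -0.0171, 0.3378]
tcp_rot: [[-0.166, -0.986, -0.0], [-0.986, 0.166, -0.001], [0.001, 0.0, -1.0]]
wrist_force: [-0.3, -0.2, -1.2]
width: 0.0934
```

```bash
python3 look.py 2 6; python3 -c "
import cv2;im=cv2.imread('pics/w2.png');cv2.imwrite('pics/w2c.png',cv2.resize(im[:230],None,fx=1.5,fy=1.5,interpolation=cv2.INTER_CUBIC))"
```

```text
[ 0.61678914 -0.01705493  0.33782174] [-0.00643512  0.04175623] [-0.02770462  0.35887128 -0.0517945   1.71156644  0.02133059  1.07194319
 -1.82426477] 3.65
griddle_mid [216.1 173. ] 0.65 [0.6253 0.0376 0.141 ] stove [-0.0072  0.0971]
stop_back_left [185.2  79.7] 0.9 [0.7459 0.0508 0.141 ] stove [0.1096 0.1301]
stop_back_right [275.9  75.8] 0.66 [ 0.7317 -0.0595  0.141 ] stove [0.114 0.019]
stop_side [318.2 153.3] 0.68 [ 0.6288 -0.1002  0.141 ] stove [ 0.0192 -0.0382]
stop_side [107.6 229.1] 0.25 [0.5712 0.207  0.141 ] stove [-0.0886  0.2551]
dial_grip [389.2 188.5] 0.83 [ 0.5599 -0.1968  0.127 ] stove [-0.0326 -0.1449]
```

View pics/w2c.png

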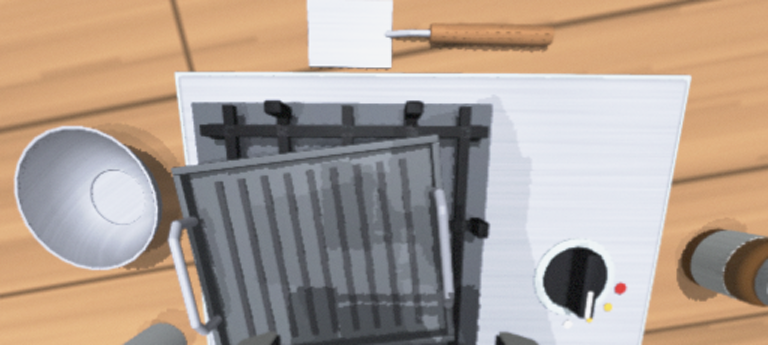

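```bash
python3 - <<'E'
from h import *
delta(s2w(-.145,.092,.30),SA-np.pi/2)
delta(s2w(-.145,.092,.139),SA-np.pi/2)
print(atz('top',(150,214),.15), atz('top',(388,221),.12))
E
```

```text
rot first (tool) [-0.     0.     0.003]  then shift cm in new axes [-4.87 13.59  3.9 ]
rot first (tool) [-0.     0.     0.003]  then shift cm in new axes [-4.87 13.59 20.  ]
[0.52545852 0.29353374 0.15      ] [ 0.52166407 -0.40754376  0.12      ]
```

Emit:
servo_tool([
  [-2, 5, 0, 0, 0, 0],
  [-2, 5, 0, 0, 0, 0],
  [-0.9, 3.6, 4, 0, 0, 0],
  [0, 0, 5, 0, 0, 0],
  [0, 0, 5, 0, 0, 0],
  [0, 0, 4, 0, 0, 0],
  [0, 0, 2, 0, 0, 0],
  [0, 0, 0, 0, 0, 0],
])

```text
time_s: 5.0
eef_pos: [0.488, 0.0555, 0.1378]
tcp_rot: [[-0.163, -0.987, -0.003], [-0.987, 0.163, -0.001], [0.001, 0.002, -1.0]]
wrist_force: [-0.2, -0.2, 0.2]
width: 0.0927
```

Emit:
servo_tool([
  [0, -1, 0, 0, 0, 0],
  [0, -1, 0, 0, 0, 0],
  [0, -0.7, 0, 0, 0, 0],
  [0, -0.7, 0, 0, 0, 0],
  [0, 0, 0, 0, 0, 0],
])

```text
time_s: 5.62
eef_pos: [0.5229, 0.0499, 0.1386]
tcp_rot: [[-0.164, -0.987, 0.0], [-0.987, 0.164, 0.0], [-0.0, -0.0, -1.0]]
wrist_force: [-0.2, 0.0, -0.5]
width: 0.0931
```

Emit:
servo_tool([
  [0, -0.4, 0, 0, 0, 0],
  [0, -0.4, 0, 0, 0, 0],
  [0, -0.4, 0, 0, 0, 0],
  [0, -0.4, 0, 0, 0, 0],
  [0, -0.4, 0, 0, 0, 0],
])

```text
time_s: 6.25
eef_pos: [0.5425, 0.0467, 0.1386]
tcp_rot: [[-0.163, -0.987, -0.0], [-0.987, 0.163, -0.0], [0.0, 0.0, -1.0]]
wrist_force: [-2.6, 1.6, 0.9]
width: 0.0928
```

```bash
python3 look.py 3 1; python3 -c "
from h import *
save('top','top3.png');im=cv2.imread('pics/top3.png')[100:270,150:370];cv2.imwrite('pics/top3c.png',cv2.resize(im,None,fx=3.5,fy=3.5,interpolation=cv2.INTER_CUBIC))"
```

```text
[0.54251526 0.0466915  0.13855663] [-0.09026452  0.09228193] [-0.12929448  0.49578226 -0.08554571  2.08429593  0.07609472  0.56446182
 -2.00390755] 6.25
griddle_mid [255.2  64.7] 0.97 [0.6437 0.0306 0.141 ] stove [0.0122 0.0932]
```

View pics/w3.png

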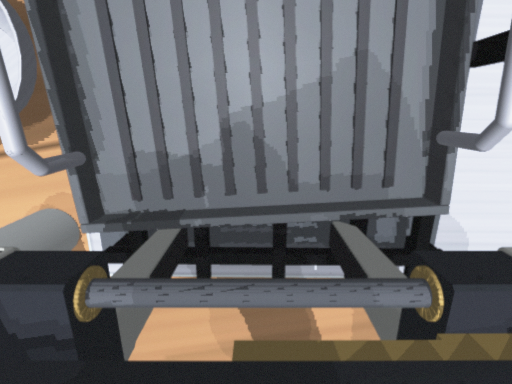

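View pics/top3c.png

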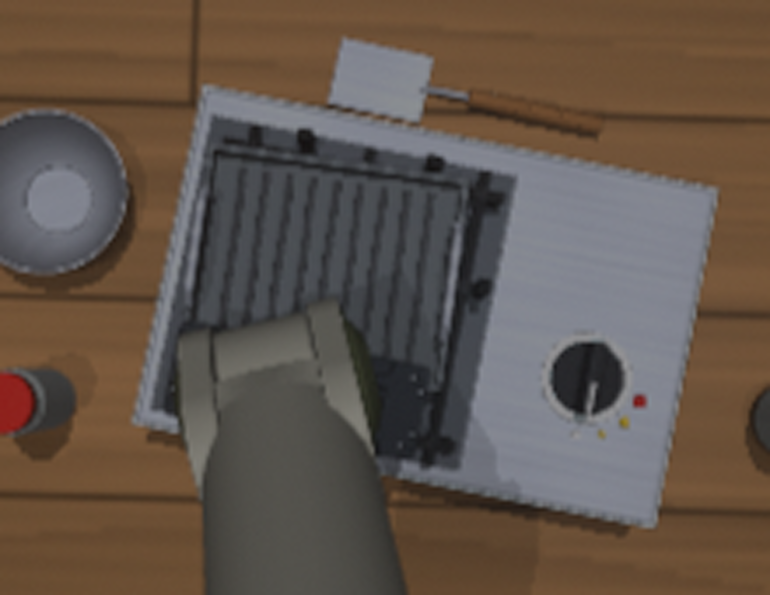

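Emit:
servo_tool([
  [0, -0.3, 0, 0, 0, 0],
  [0, -0.3, 0, 0, 0, 0],
  [0, -0.2, 0, 0, 0, 0],
  [0, 0, 0, 0, 0, 0],
])

```text
time_s: 6.9
eef_pos: [0.5498, 0.0456, 0.1385]
tcp_rot: [[-0.163, -0.987, -0.001], [-0.987, 0.163, 0.0], [0.0, 0.001, -1.0]]
wrist_force: [-4.5, 1.2, 2.9]
width: 0.0929
```

Emit:
servo_tool([
  [0, -0.2, 0, 0, 0, 0],
  [0, 0, 0, 0, 0, 0],
])

```text
time_s: 7.15
eef_pos: [0.5509, 0.0458, 0.1385]
tcp_rot: [[-0.162, -0.987, -0.002], [-0.987, 0.162, 0.0], [0.0, 0.002, -1.0]]
wrist_force: [-7.4, 3.9, 5.0]
width: 0.0927
```

Emit:
servo_tool([
  [0, -0.2, 0, 0, 0, 0],
  [0, 0, 0, 0, 0, 0],
])

```text
time_s: 7.4
eef_pos: [0.5524, 0.0461, 0.1386]
tcp_rot: [[-0.161, -0.987, -0.003], [-0.987, 0.161, 0.001], [-0.0, 0.003, -1.0]]
wrist_force: [-9.0, 5.1, 6.7]
width: 0.0929
```

```bash
python3 look.py 4 1; python3 -c "
from h import *
save('top','top4.png');im=cv2.imread('pics/top4.png')[110:220,190:300];cv2.imwrite('pics/top4c.png',cv2.resize(im,None,fx=5.4,fy=5.4,interpolation=cv2.INTER_CUBIC))"
```

```text
[0.5523847  0.0461216  0.13855047] [-0.08043751  0.09335906] [-0.12301529  0.50609911 -0.08760255  2.06057743  0.0748694   0.58064858
 -1.99519835] 7.4
griddle_mid [263.2  68.7] 0.97 [0.6509 0.0263 0.141 ] stove [0.02   0.0901]
```

View pics/top4c.png

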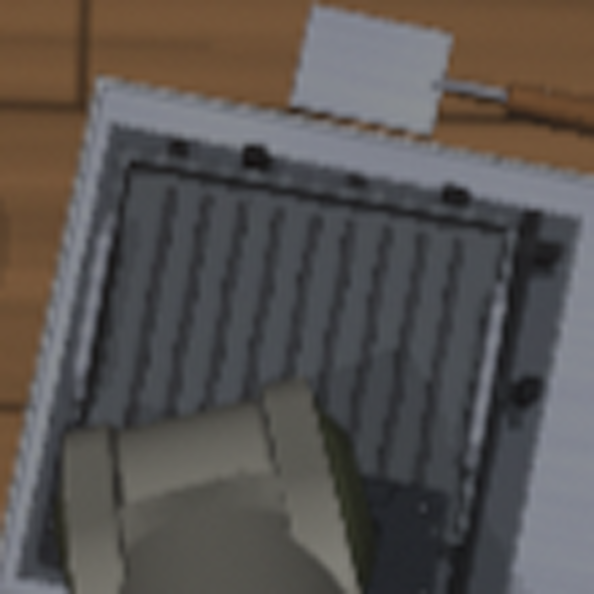

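View pics/w4.png

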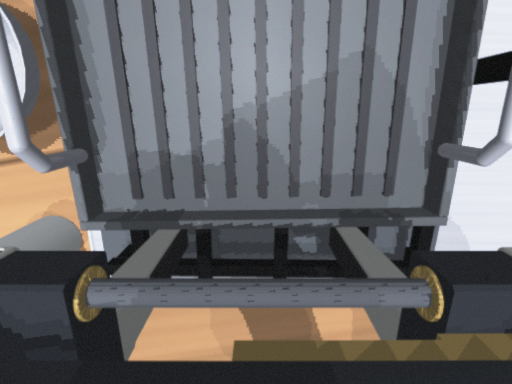

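Emit:
servo_tool([
  [0, -0.2, 0, 0, 0, 0],
  [0, 0, 0, 0, 0, 0],
])

```text
time_s: 7.8
eef_pos: [0.5537, 0.0463, 0.1385]
tcp_rot: [[-0.161, -0.987, -0.004], [-0.987, 0.161, 0.001], [-0.0, 0.004, -1.0]]
wrist_force: [-10.8, 7.4, 6.9]
width: 0.0927
```

Emit:
servo_tool([
  [0, -0.2, 0, 0, 0, 0],
  [0, 0, 0, 0, 0, 0],
])

```text
time_s: 8.05
eef_pos: [0.5542, 0.0462, 0.1384]
tcp_rot: [[-0.16, -0.987, -0.007], [-0.987, 0.16, 0.001], [0.0, 0.007, -1.0]]
wrist_force: [-14.5, 8.8, 10.7]
width: 0.0927
```

Emit:
servo_tool([
  [0, 2, 0, 0, 0, 0],
  [0, 2.5, 0, 0, 0, 0],
  [0, 0, -4, 0, 0, 0],
  [0, 0, -5, 0, 0, 0],
  [0, 0, -5, 0, 0, 0],
  [0, 0, 0, 0, 0, 0],
])

```text
time_s: 8.8
eef_pos: [0.5164, 0.0514, 0.2825]
tcp_rot: [[-0.165, -0.986, 0.009], [-0.986, 0.165, 0.001], [-0.003, -0.008, -1.0]]
wrist_force: [0.4, -0.6, -0.5]
width: 0.0931
```

```bash
python3 - <<'E'
from h import *
delta(s2w(.022,.240,.28),SA)
E
```

```text
rot first (tool) [-0.009 -0.005 -1.569]  then shift cm in new axes [ 13.88 -14.74   0.25]
```

Emit:
servo_tool([
  [0, 0, 0, 0, 0, -0.174],
  [0, 0, 0, 0, 0, -0.174],
  [0, 0, 0, 0, 0, -0.174],
  [0, 0, 0, 0, 0, -0.174],
  [0, 0, 0, 0, 0, -0.174],
  [0, 0, 0, 0, 0, -0.174],
  [0, 0, 0, 0, 0, -0.174],
  [0, 0, 0, 0, 0, -0.174],
])

```text
time_s: 9.8
eef_pos: [0.5139, 0.0511, 0.2776]
tcp_rot: [[0.943, -0.332, -0.0], [-0.332, -0.943, 0.0], [-0.0, -0.0, -1.0]]
wrist_force: [0.8, 0.5, 0.0]
width: 0.0931
```

Emit:
servo_tool([
  [0, 0, 0, 0, 0, -0.174],
  [4.6, -5, 0, 0, 0, 0],
  [4.6, -5, 0, 0, 0, 0],
  [4.6, -4.7, 0, 0, 0, 0],
  [0, 0, 0, 0, 0, 0],
])

```text
time_s: 10.42
eef_pos: [0.6655, 0.1678, 0.2758]
tcp_rot: [[0.986, -0.166, -0.001], [-0.166, -0.986, 0.002], [-0.001, -0.002, -1.0]]
wrist_force: [0.3, -0.7, 0.2]
width: 0.0932
```

```bash
python3 - <<'E'
from h import *
delta(s2w(.022,.240,.139),SA)
E
python3 look.py 5 5; python3 -c "
from h import *
save('top','top5.png');im=cv2.imread('pics/top5.png')[110:220,190:300];cv2.imwrite('pics/top5c.png',cv2.resize(im,None,fx=5.4,fy=5.4,interpolation=cv2.INTER_CUBIC))"
```

```text
rot first (tool) [-0.002  0.001 -0.   ]  then shift cm in new axes [ 1.11 -0.78 13.68]
[0.66552971 0.16782084 0.27580725] [0.01092433 0.23215933] [-0.06158938  0.53057297 -0.41987299  1.61497604  0.23770268  1.04730282
 -0.7165879 ] 10.425
griddle_mid [266.5 290.8] 0.66 [0.6533 0.0271 0.141 ] stove [0.0223 0.0914]
griddle_mid [273.9  76.4] 0.62 [0.7005 0.2743 0.141 ] stove [0.0277 0.343 ]
stop_back_left [341.8 261.4] 0.95 [0.7506 0.0529 0.141 ] stove [0.1139 0.133 ]
stop_back_right [330.6 338.1] 0.65 [ 0.7262 -0.0596  0.141 ] stove [0.1086 0.018 ]
dial_grip [335.9 336.2] 0.6 [ 0.736  -0.0717  0.127 ] stove [0.1202 0.0077]
```

View pics/w5.png

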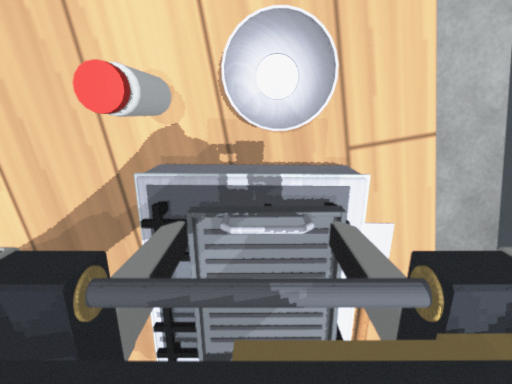

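Emit:
servo_tool([
  [1.1, -0.8, 3, 0, 0, 0],
  [0, 0, 4, 0, 0, 0],
  [0, 0, 4, 0, 0, 0],
  [0, 0, 2.7, 0, 0, 0],
  [0, 0.5, 0, 0, 0, 0],
  [0, 0.5, 0, 0, 0, 0],
  [0, 0.5, 0, 0, 0, 0],
  [0, 0.5, 0, 0, 0, 0],
])

```text
time_s: 11.78
eef_pos: [0.6724, 0.1505, 0.1428]
tcp_rot: [[0.986, -0.169, 0.002], [-0.169, -0.986, 0.0], [0.002, -0.001, -1.0]]
wrist_force: [0.4, 0.1, -0.4]
width: 0.0933
```

Emit:
servo_tool([
  [0, 0.4, 0, 0, 0, 0],
  [0, 0.4, 0, 0, 0, 0],
  [0, 0.4, 0, 0, 0, 0],
  [0, 0.3, 0, 0, 0, 0],
  [0, 0, 0, 0, 0, 0],
])

```text
time_s: 12.4
eef_pos: [0.6697, 0.1366, 0.142]
tcp_rot: [[0.986, -0.168, 0.001], [-0.168, -0.986, 0.001], [0.001, -0.001, -1.0]]
wrist_force: [1.8, 4.6, 3.8]
width: 0.0927
```

Emit:
servo_tool([
  [0, 0.3, 0, 0, 0, 0],
  [0, 0.2, 0, 0, 0, 0],
  [0, 0, 0, 0, 0, 0],
])

```text
time_s: 12.78
eef_pos: [0.6688, 0.1317, 0.1419]
tcp_rot: [[0.986, -0.168, 0.001], [-0.168, -0.986, 0.001], [0.0, -0.001, -1.0]]
wrist_force: [1.4, 5.5, 4.4]
width: 0.093
```

Emit:
servo_tool([
  [0, 0.2, 0, 0, 0, 0],
  [0, 0, 0, 0, 0, 0],
])

```text
time_s: 13.02
eef_pos: [0.6685, 0.1305, 0.1419]
tcp_rot: [[0.986, -0.168, 0.001], [-0.168, -0.986, 0.001], [0.001, -0.002, -1.0]]
wrist_force: [1.7, 7.0, 3.4]
width: 0.0933
```

Emit:
servo_tool([
  [0, 0.2, 0, 0, 0, 0],
  [0, 0, 0, 0, 0, 0],
])

```text
time_s: 13.28
eef_pos: [0.6684, 0.1304, 0.1419]
tcp_rot: [[0.986, -0.167, 0.002], [-0.167, -0.986, 0.004], [0.001, -0.004, -1.0]]
wrist_force: [3.6, 11.0, 2.1]
width: 0.0931
```

```bash
python3 look.py 6 1; python3 -c "
from h import *
save('top','top6.png');im=cv2.imread('pics/top6.png')[110:220,190:300];cv2.imwrite('pics/top6c.png',cv2.resize(im,None,fx=5.4,fy=5.4,interpolation=cv2.INTER_CUBIC))"
```

```text
[0.66843622 0.13039097 0.1418862 ] [0.02000683 0.19573199] [-0.03349144  0.65306489 -0.38028191  1.75698801  0.31852051  0.78979679
 -0.73605352] 13.275
```

View pics/top6c.png

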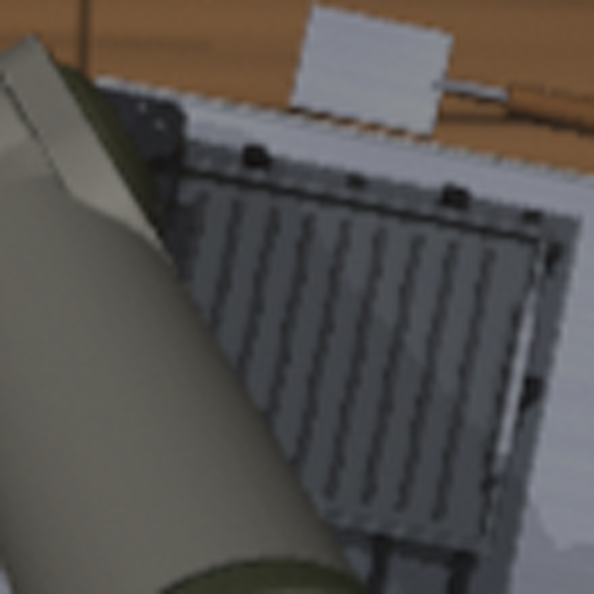

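Emit:
servo_tool([
  [0, -2, 0, 0, 0, 0],
  [0, -2, 0, 0, 0, 0],
  [0, 0, -5, 0, 0, 0],
  [0, 0, -5, 0, 0, 0],
  [0, 0, -4, 0, 0, 0],
  [-3, 0, 0, 0, 0, 0.174],
  [0, 0, 0, 0, 0, 0.174],
  [0, 0, 0, 0, 0, 0.174],
])

```text
time_s: 14.42
eef_pos: [0.6445, 0.1722, 0.2815]
tcp_rot: [[0.767, -0.641, -0.001], [-0.641, -0.767, -0.001], [-0.0, 0.001, -1.0]]
wrist_force: [-0.0, 0.3, -0.3]
width: 0.0934
```

Emit:
servo_tool([
  [0, 0, 0, 0, 0, 0.174],
  [0, 0, 0, 0, 0, 0.174],
  [0, 0, 0, 0, 0, 0.174],
  [0, 0, 0, 0, 0, 0.174],
  [0, 0, 0, 0, 0, 0.174],
  [0, 0, 0, 0, 0, 0.179],
  [0, 0, 0, 0, 0, 0],
])

```text
time_s: 15.3
eef_pos: [0.6447, 0.1725, 0.2812]
tcp_rot: [[-0.166, -0.986, -0.001], [-0.986, 0.166, -0.001], [0.001, 0.001, -1.0]]
wrist_force: [-0.3, 1.2, 0.7]
width: 0.0929
```

```bash
python3 look.py 7 5; python3 - <<'E'
from h import *
delta(s2w(-.12,.076,.28),SA-np.pi/2)
im=cv2.imread('pics/w7.png');cv2.imwrite('pics/w7c.png',cv2.resize(im[:260],None,fx=1.5,fy=1.5,interpolation=cv2.INTER_CUBIC))
E
```

```text
[0.64467056 0.17249717 0.2812203 ] [-0.01042179  0.23330643] [-0.33231657  0.47130855 -0.02188123  1.67103762  0.01260034  1.00075808
 -2.09656262] 15.3
griddle_mid [399.4 158.3] 0.96 [0.646  0.0112 0.141 ] stove [0.0177 0.0745]
stop_back_left [359.3  64.2] 0.94 [0.7503 0.0489 0.141 ] stove [0.1142 0.129 ]
stop_back_right [464.4  66. ] 0.77 [ 0.7309 -0.0574  0.141 ] stove [0.1128 0.0209]
stop_back_right [360.9  64.2] 0.63 [0.75   0.0473 0.141 ] stove [0.1142 0.1274]
stop_side [498.  157.7] 0.55 [ 0.6283 -0.0981  0.141 ] stove [ 0.0184 -0.0363]
rot first (tool) [ 0.    -0.    -0.001]  then shift cm in new axes [15.66 11.01  0.15]
```

View pics/w7c.png

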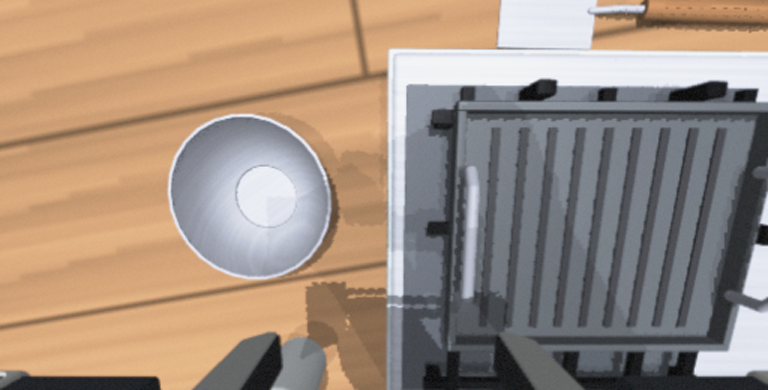

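Emit:
servo_tool([
  [3, 3.7, 0, 0, 0, 0],
  [4.2, 3.7, 0, 0, 0, 0],
  [4.2, 3.6, 0, 0, 0, 0],
  [4.3, 0, 0, 0, 0, 0],
  [0, 0, 5, 0, 0, 0],
  [0, 0, 5, 0, 0, 0],
  [0, 0, 4.2, 0, 0, 0],
  [0, 0, 0, 0, 0, 0],
])

```text
time_s: 16.6
eef_pos: [0.5086, 0.0352, 0.1376]
tcp_rot: [[-0.168, -0.986, -0.005], [-0.986, 0.168, -0.001], [0.002, 0.005, -1.0]]
wrist_force: [-0.6, -1.2, 0.6]
width: 0.0933
```

```bash
python3 - <<'E'
from h import *
s=bot.sense();print(w2s(s['eef_pos']),s['eef_pos'])
delta(s2w(-.085,.075,.139),SA-np.pi/2)
E
```

```text
[-0.12180518  0.07530663] [0.50859338 0.03519024 0.13758309]
rot first (tool) [ 0.005 -0.002 -0.002]  then shift cm in new axes [ 0.03 -3.68 -0.14]
```

Emit:
servo_tool([
  [0, -1, 0, 0, 0, 0],
  [0, -1, 0, 0, 0, 0],
  [0, -1, 0, 0, 0, 0],
  [0, -0.4, 0, 0, 0, 0],
  [0, -0.3, 0, 0, 0, 0],
  [0, -0.3, 0, 0, 0, 0],
  [0, 0, 0, 0, 0, 0],
])

```text
time_s: 17.48
eef_pos: [0.5497, 0.0288, 0.1396]
tcp_rot: [[-0.168, -0.986, -0.0], [-0.986, 0.168, -0.0], [0.0, 0.0, -1.0]]
wrist_force: [0.1, 0.7, -0.2]
width: 0.093
```

Emit:
servo_tool([
  [0, -0.2, 0, 0, 0, 0],
  [0, -0.2, 0, 0, 0, 0],
  [0, 0, 0, 0, 0, 0],
])

```text
time_s: 17.85
eef_pos: [0.5518, 0.0284, 0.1394]
tcp_rot: [[-0.168, -0.986, -0.003], [-0.986, 0.168, -0.0], [0.001, 0.003, -1.0]]
wrist_force: [-4.8, 1.0, 4.1]
width: 0.0933
```

```bash
python3 - <<'E'
from h import *
s=bot.sense();print(w2s(s['eef_pos']),s['eef_pos'],s['wrist_torque'])
E
```

```text
[-0.07804592  0.075774  ] [0.55182254 0.02838357 0.13938064] [ 0.32992892  1.12102538 -0.0147465 ]
```

Emit:
servo_tool([
  [0, -0.2, 0, 0, 0, 0],
  [0, 0, 0, 0, 0, 0],
])

```text
time_s: 18.1
eef_pos: [0.5518, 0.0283, 0.1392]
tcp_rot: [[-0.168, -0.986, -0.007], [-0.986, 0.168, 0.0], [0.001, 0.007, -1.0]]
wrist_force: [-10.9, 3.0, 8.0]
width: 0.0929
```

Emit:
servo_tool([
  [0, -0.2, 0, 0, 0, 0],
  [0, 0, 0, 0, 0, 0],
])

```text
time_s: 18.35
eef_pos: [0.5518, 0.0283, 0.1391]
tcp_rot: [[-0.168, -0.986, -0.011], [-0.986, 0.168, 0.0], [0.002, 0.01, -1.0]]
wrist_force: [-16.8, 4.4, 12.8]
width: 0.0927
```

Emit:
servo_tool([
  [0, -0.2, 0, 0, 0, 0],
  [0, 0, 0, 0, 0, 0],
])

```text
time_s: 18.6
eef_pos: [0.5519, 0.0282, 0.139]
tcp_rot: [[-0.167, -0.986, -0.014], [-0.986, 0.167, 0.0], [0.002, 0.014, -1.0]]
wrist_force: [-21.4, 6.8, 16.4]
width: 0.093
```

```bash
python3 - <<'E'
from h import *
s=bot.sense();print(w2s(s['eef_pos']),s['eef_pos'],s['wrist_torque'])
E
```

```text
[-0.07795806  0.07561816] [0.5518833  0.02821529 0.13897401] [ 1.05354362  4.8747344  -0.19551048]
```

Emit:
servo_tool([
  [0, 0.5, 0, 0, 0, 0],
  [0, 1, 0, 0, 0, 0],
  [0, 2, 0, 0, 0, 0],
  [0, 0, -5, 0, 0, 0],
  [0, 0, -5, 0, 0, 0],
  [0, -4, -5, 0, 0, 0],
  [0, -4, 0, 0, 0, 0],
  [0, 0, 0, 0, 0, 0],
])

```text
time_s: 19.6
eef_pos: [0.6051, 0.019, 0.2886]
tcp_rot: [[-0.17, -0.986, 0.002], [-0.986, 0.17, -0.0], [-0.0, -0.002, -1.0]]
wrist_force: [-0.5, -0.6, -0.6]
width: 0.0931
```

```bash
python3 look.py 8 5; python3 - <<'E'
from h import *
im=cv2.imread('pics/w8.png');cv2.imwrite('pics/w8c.png',cv2.resize(im[:200,100:400],None,fx=2.6,fy=2.6,interpolation=cv2.INTER_CUBIC))
save('top','top8.png');im=cv2.imread('pics/top8.png')[110:220,190:300];cv2.imwrite('pics/top8c.png',cv2.resize(im,None,fx=5.4,fy=5.4,interpolation=cv2.INTER_CUBIC))
E
```

```text
[0.60509482 0.01904848 0.28862774] [-0.0239631   0.07541604] [-1.27232718e-01  3.82082831e-01  2.47350023e-03  1.80588429e+00
 -5.17026024e-04  9.51256691e-01 -1.86584052e+00] 19.6
griddle_mid [256.4 141.8] 0.69 [0.6506 0.0123 0.141 ] stove [0.022  0.0763]
stop_back_left [203.6  55.6] 0.69 [0.7471 0.0511 0.141 ] stove [0.1107 0.1306]
stop_back_right [311.2  53.4] 0.75 [ 0.7302 -0.0591  0.141 ] stove [0.1124 0.0191]
stop_side [356.4 143.2] 0.92 [ 0.63   -0.0983  0.141 ] stove [ 0.0201 -0.0362]
dial_grip [438.6 185.4] 0.96 [ 0.5593 -0.1988  0.127 ] stove [-0.033  -0.1471]
dial_grip [310.9  55.2] 0.35 [ 0.7307 -0.0614  0.127 ] stove [0.1133 0.0169]
```

View pics/w8c.png

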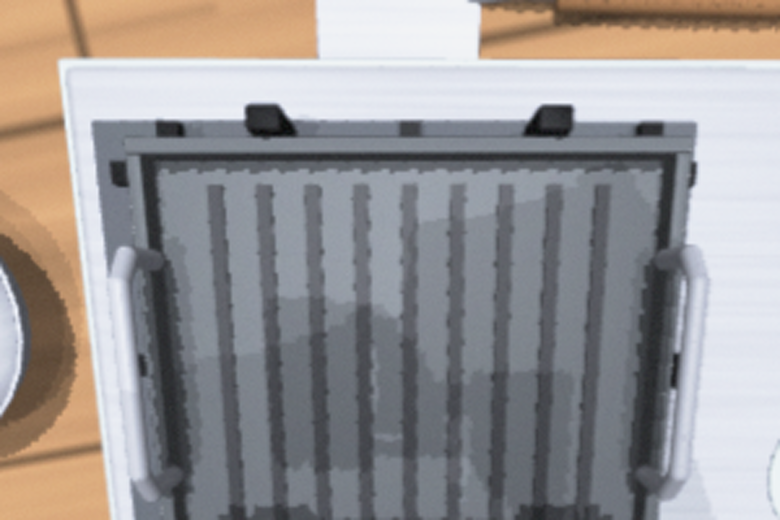

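View pics/top8c.png

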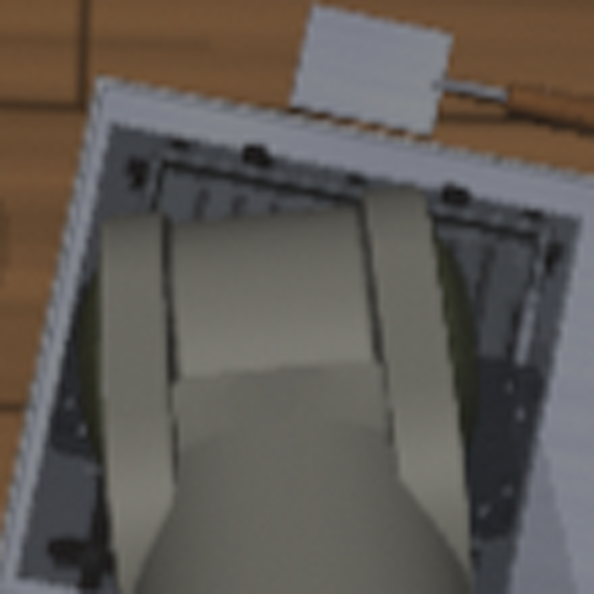

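```bash
python3 - <<'E'
from h import *
delta(s2w(-.07,-.06,.24),SA-np.pi/2)
E
```

```text
rot first (tool) [ 0.001 -0.    -0.002]  then shift cm in new axes [13.58  4.3   4.83]
```

Emit:
servo_tool([
  [4.5, 1.5, 0, 0, 0, 0],
  [4.5, 1.5, 0, 0, 0, 0],
  [4.6, 1.3, 2.5, 0, 0, 0],
  [0, 0, 2.3, 0, 0, 0],
  [0, 0, 0, 0, 0, 0],
])

```text
time_s: 20.58
eef_pos: [0.5364, -0.1072, 0.2394]
tcp_rot: [[-0.169, -0.986, -0.003], [-0.986, 0.169, 0.0], [0.0, 0.003, -1.0]]
wrist_force: [-0.2, -0.3, 0.3]
width: 0.0931
```

```bash
python3 look.py 9 5; python3 - <<'E'
from h import *
im=cv2.imread('pics/w9.png');cv2.imwrite('pics/w9c.png',cv2.resize(im[:230,100:400],None,fx=2.6,fy=2.6,interpolation=cv2.INTER_CUBIC))
save('scene','scene9.png');im=cv2.imread('pics/scene9.png')[110:260,180:340];cv2.imwrite('pics/scene9c.png',cv2.resize(im,None,fx=4,fy=4,interpolation=cv2.INTER_CUBIC))
E
```

```text
[ 0.5364289  -0.10715727  0.23942228] [-0.0707151  -0.06044105] [ 0.07500697  0.36223845  0.02490915  1.98552306 -0.01252542  0.79664961
 -1.6334521 ] 20.575
griddle_mid [107.8  97.6] 0.92 [0.6482 0.0112 0.141 ] stove [0.0199 0.0749]
stop_side [226.8  95.4] 0.63 [ 0.6317 -0.0957  0.141 ] stove [ 0.0213 -0.0333]
dial_grip [342.9 154.4] 0.9 [ 0.5577 -0.1985  0.127 ] stove [-0.0346 -0.147 ]
```

View pics/w9c.png

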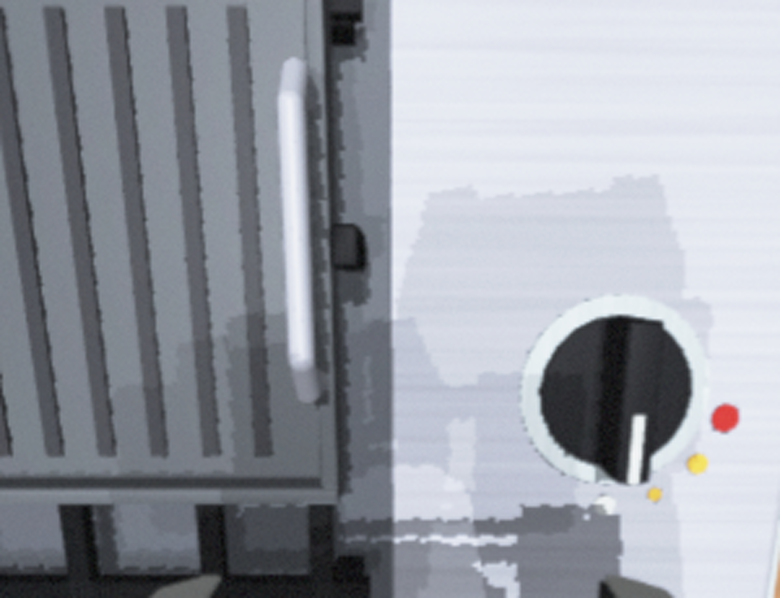

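View pics/scene9c.png

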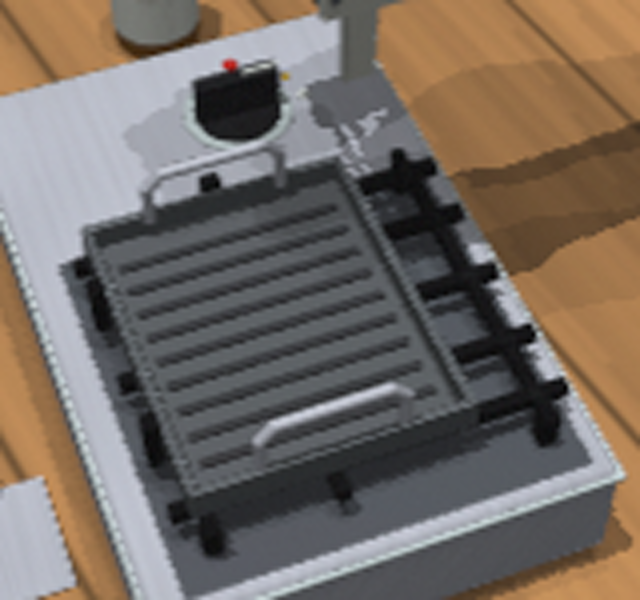

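```bash
python3 - <<'E'
from h import *
im=cv2.imread('pics/w9.png');cv2.imwrite('pics/w9d.png',cv2.resize(im[60:130,195:265],None,fx=8.4,fy=8.4,interpolation=cv2.INTER_NEAREST))
g=cv2.cvtColor(im,cv2.COLOR_BGR2GRAY)
for r in (80,86,90,93,95,97,100,104,110): print(r,g[r,212:248].tolist())
d=np.load('pics/w9.npz');pose=(d['R'],d['p'])
for x in (-.02,.02,.05):
  print(x,proj('wrist',[s2w(x,-.035,.152),s2w(x,-.035,.158),s2w(x,-.035,.13),s2w(x,-.036,.152)],pose).round(1).tolist())
E
```

```text
80 [237, 238, 229, 215, 196, 168, 127, 82, 72, 73, 80, 98, 123, 120, 87, 51, 49, 62, 73, 76, 94, 118, 122, 122, 119, 121, 120, 125, 136, 138, 137, 137, 137, 136, 136, 135]
86 [235, 239, 233, 219, 202, 177, 138, 87, 67, 68, 74, 79, 97, 116, 91, 48, 34, 33, 38, 43, 51, 50, 51, 51, 75, 98, 115, 119, 120, 121, 123, 121, 121, 122, 126, 135]
90 [234, 240, 234, 219, 206, 181, 142, 92, 67, 64, 73, 77, 78, 79, 68, 40, 39, 45, 50, 56, 58, 61, 62, 63, 49, 35, 24, 50, 92, 118, 123, 121, 118, 121, 122, 125]
93 [234, 239, 236, 223, 208, 183, 146, 100, 73, 73, 75, 94, 123, 115, 82, 44, 43, 51, 57, 58, 57, 61, 63, 59, 48, 23, 17, 30, 63, 104, 117, 120, 121, 121, 121, 126]
95 [233, 239, 235, 223, 211, 187, 152, 113, 76, 75, 73, 80, 101, 118, 97, 49, 43, 52, 56, 59, 59, 58, 62, 58, 48, 29, 13, 23, 48, 90, 118, 120, 119, 120, 119, 123]
97 [233, 239, 236, 225, 213, 190, 156, 112, 74, 69, 76, 77, 97, 122, 97, 49, 39, 53, 58, 59, 60, 60, 60, 55, 50, 30, 19, 14, 47, 83, 118, 120, 120, 120, 125, 130]
100 [232, 238, 236, 226, 212, 192, 159, 120, 77, 74, 74, 78, 81, 97, 101, 50, 45, 54, 51, 55, 53, 54, 55, 50, 44, 23, 20, 21, 42, 84, 114, 128, 134, 133, 135, 133]
104 [230, 236, 237, 230, 215, 195, 166, 126, 85, 64, 72, 82, 91, 102, 107, 70, 50, 48, 61, 64, 60, 49, 50, 48, 50, 53, 54, 55, 77, 88, 108, 131, 133, 135, 134, 133]
110 [228, 234, 239, 232, 218, 202, 173, 136, 85, 70, 76, 77, 95, 122, 119, 89, 52, 53, 65, 71, 72, 73, 71, 71, 69, 72, 72, 80, 87, 104, 127, 133, 132, 134, 134, 135]
-0.02 [[228.9, 142.8], [228.2, 143.6], [231.2, 140.4], [230.0, 142.8]]
0.02 [[227.5, 96.3], [226.7, 95.9], [229.9, 97.5], [228.6, 96.3]]
0.05 [[226.3, 58.6], [225.4, 57.2], [228.9, 63.0], [227.5, 58.6]]
```

View pics/w9d.png

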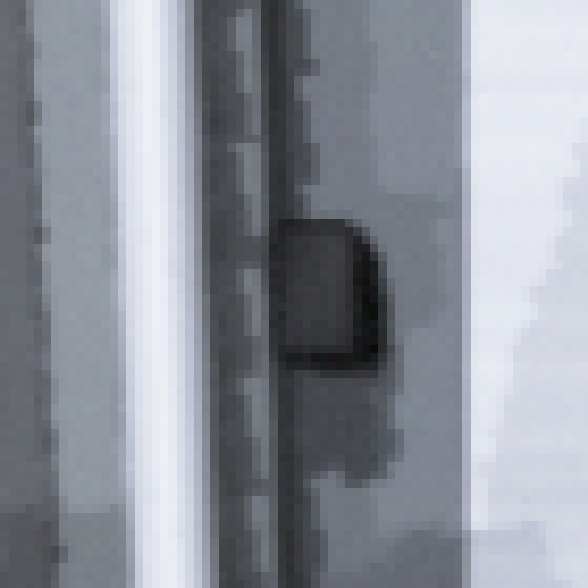

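Emit:
servo_tool([
  [-5, -1.5, -4, 0, 0, -0.174],
  [0, 0, 0, 0, 0, -0.174],
  [0, 0, 0, 0, 0, -0.174],
  [0, 0, 0, 0, 0, -0.174],
  [0, 0, 0, 0, 0, -0.174],
  [0, 0, 0, 0, 0, -0.174],
  [0, 0, 0, 0, 0, -0.174],
  [0, 0, 0, 0, 0, -0.174],
])

```text
time_s: 21.92
eef_pos: [0.5599, -0.0625, 0.2788]
tcp_rot: [[0.942, -0.335, 0.001], [-0.335, -0.942, -0.0], [0.001, -0.0, -1.0]]
wrist_force: [0.7, -0.5, 0.6]
width: 0.0931
```

```bash
python3 - <<'E'
from h import *
delta(s2w(.022,.225,.28),SA)
E
```

```text
rot first (tool) [ 0.    -0.001 -0.175]  then shift cm in new axes [  7.7  -23.75  -0.12]
```

Emit:
servo_tool([
  [0, 0, 0, 0, 0, -0.175],
  [2, -4.8, 0, 0, 0, 0],
  [2, -4.8, 0, 0, 0, 0],
  [2, -4.8, 0, 0, 0, 0],
  [1.7, -4.8, 0, 0, 0, 0],
  [0, -4.6, 0, 0, 0, 0],
  [0, 0, 5, 0, 0, 0],
  [0, 0, 5, 0, 0, 0],
])

```text
time_s: 22.92
eef_pos: [0.6769, 0.1598, 0.1779]
tcp_rot: [[0.985, -0.171, 0.002], [-0.171, -0.985, 0.0], [0.002, -0.001, -1.0]]
wrist_force: [0.3, -0.9, 0.5]
width: 0.0932
```

```bash
python3 - <<'E'
from h import *
delta(s2w(.021,.200,.140),SA)
E
```

```text
rot first (tool) [-0.001 -0.002 -0.005]  then shift cm in new axes [-0.24  2.62  3.79]
```

Emit:
servo_tool([
  [-0.2, 0, 3.8, 0, 0, -0.005],
  [0, 1, 0, 0, 0, 0],
  [0, 1, 0, 0, 0, 0],
  [0, 0.6, 0, 0, 0, 0],
  [0, 0.2, 0, 0, 0, 0],
  [0, 0.2, 0, 0, 0, 0],
  [0, 0, 0, 0, 0, 0],
])

```text
time_s: 23.8
eef_pos: [0.6701, 0.1304, 0.1412]
tcp_rot: [[0.986, -0.167, 0.002], [-0.167, -0.986, 0.001], [0.001, -0.002, -1.0]]
wrist_force: [1.3, 2.6, 2.6]
width: 0.0931
```

```bash
python3 - <<'E'
from h import *
s=bot.sense();print(w2s(s['eef_pos']),s['wrist_torque'])
E
```

```text
[0.02167112 0.19598892] [ 0.68147086 -0.25732572 -0.14984401]
```

Emit:
servo_tool([
  [0, 0.2, 0, 0, 0, 0],
  [0, 0, 0, 0, 0, 0],
])

```text
time_s: 24.05
eef_pos: [0.6699, 0.1303, 0.1412]
tcp_rot: [[0.986, -0.166, 0.002], [-0.166, -0.986, 0.004], [0.002, -0.004, -1.0]]
wrist_force: [2.0, 8.3, 3.0]
width: 0.0928
```

Emit:
servo_tool([
  [0.1, 0.2, 0, 0, 0, 0],
  [0.1, 0.1, 0, 0, 0, 0],
  [0, 0, 0, 0, 0, 0],
])

```text
time_s: 24.42
eef_pos: [0.67, 0.1302, 0.1411]
tcp_rot: [[0.986, -0.165, 0.0], [-0.165, -0.986, 0.007], [-0.001, -0.007, -1.0]]
wrist_force: [-1.8, 15.1, 3.8]
width: 0.0927
```

```bash
python3 - <<'E'
from h import *
s=bot.sense();print(w2s(s['eef_pos']),s['wrist_torque'])
E
```

```text
[0.02155942 0.19582061] [ 3.31363448  0.60383077 -0.79981469]
```

Emit:
servo_tool([
  [-0.2, -0.6, 0, 0, 0, 0],
  [0, -2.5, 0, 0, 0, 0],
  [0, 0, -5, 0, 0, 0],
  [0, 0, -5, 0, 0, 0],
  [0, 0, -4, 0, 0, 0],
  [-4, 4, 0, 0, 0, 0.174],
  [0, 0, 0, 0, 0, 0.174],
  [0, 0, 0, 0, 0, 0.174],
])

```text
time_s: 25.42
eef_pos: [0.6275, 0.1226, 0.2808]
tcp_rot: [[0.768, -0.641, 0.0], [-0.641, -0.768, -0.0], [0.0, 0.0, -1.0]]
wrist_force: [-0.2, 0.2, 0.4]
width: 0.0931
```

Emit:
servo_tool([
  [0, 0, 0, 0, 0, 0.174],
  [0, 0, 0, 0, 0, 0.174],
  [0, 0, 0, 0, 0, 0.174],
  [0, 0, 0, 0, 0, 0.174],
  [0, 0, 0, 0, 0, 0.174],
  [0, 0, 0, 0, 0, 0.179],
  [0, 0, 0, 0, 0, 0],
])

```text
time_s: 26.3
eef_pos: [0.6277, 0.1233, 0.2802]
tcp_rot: [[-0.165, -0.986, -0.001], [-0.986, 0.165, -0.001], [0.001, 0.0, -1.0]]
wrist_force: [-0.0, -1.0, -0.6]
width: 0.0927
```

```bash
python3 - <<'E'
from h import *
s=bot.sense();print(w2s(s['eef_pos']))
delta(s2w(-.07,-.09,.24),SA-np.pi/2)
E
```

```text
[-0.01900855  0.18201424]
rot first (tool) [ 0.    -0.001  0.001]  then shift cm in new axes [27.2   5.1   4.02]
```

Emit:
servo_tool([
  [5.5, 1, 0, 0, 0, 0],
  [5.5, 1, 0, 0, 0, 0],
  [5.5, 1, 0, 0, 0, 0],
  [5.5, 1, 0, 0, 0, 0],
  [5.2, 1.1, 2, 0, 0, 0],
  [0, 0, 2, 0, 0, 0],
  [0, 0, 0, 0, 0, 0],
])

```text
time_s: 27.18
eef_pos: [0.5313, -0.1374, 0.2395]
tcp_rot: [[-0.164, -0.986, -0.002], [-0.986, 0.164, 0.0], [-0.0, 0.003, -1.0]]
wrist_force: [0.2, 0.6, 0.9]
width: 0.0929
```

```bash
python3 look.py 10 5; python3 - <<'E'
from h import *
im=cv2.imread('pics/w10.png');cv2.imwrite('pics/w10c.png',cv2.resize(im[:230,60:360],None,fx=2.6,fy=2.6,interpolation=cv2.INTER_CUBIC))
save('top','top10.png');im=cv2.imread('pics/top10.png')[110:220,190:300];cv2.imwrite('pics/top10c.png',cv2.resize(im,None,fx=5.4,fy=5.4,interpolation=cv2.INTER_CUBIC))
E
```

```text
[ 0.53131375 -0.13737397  0.23945822] [-0.07074082 -0.09108764] [ 0.09725546  0.36442329  0.07070402  1.98400286 -0.03524174  0.79683351
 -1.54788315] 27.175
griddle_mid [74.9 94.4] 0.81 [0.6502 0.0102 0.141 ] stove [0.022  0.0742]
stop_side [195.1  93.6] 0.93 [ 0.6328 -0.0975  0.141 ] stove [ 0.0227 -0.0349]
dial_grip [310.7 154.2] 0.95 [ 0.5585 -0.1966  0.127 ] stove [-0.0341 -0.145 ]
```

View pics/w10c.png

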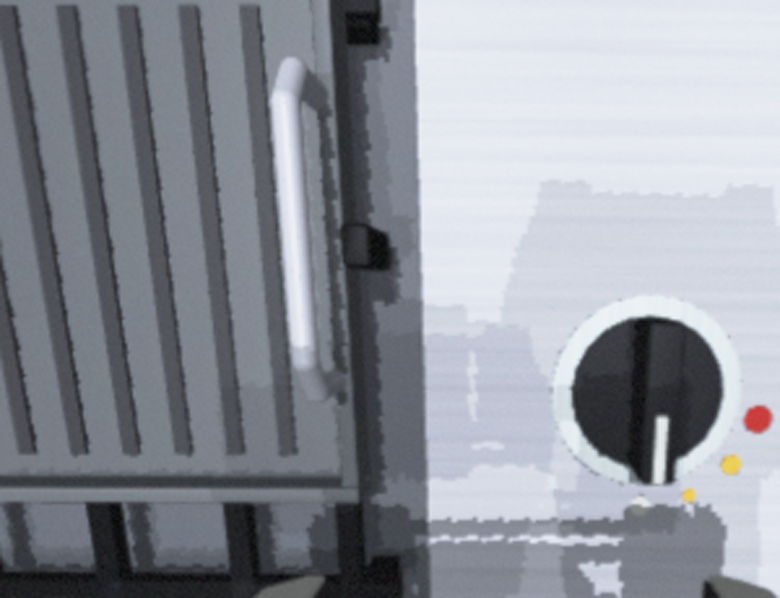

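View pics/top10c.png

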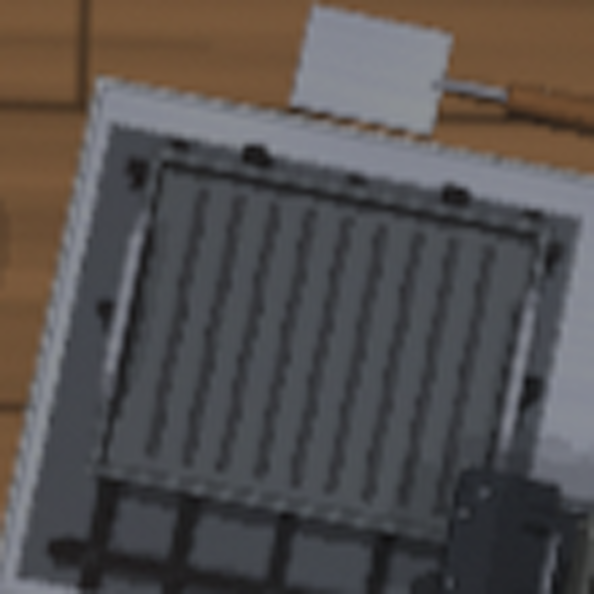

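```bash
python3 - <<'E'
from h import *
delta(s2w(-.034,-.146,.24),SA-np.pi/2)
delta(s2w(-.034,-.146,.115),SA-np.pi/2)
E
```

```text
rot first (tool) [-0.001  0.     0.   ]  then shift cm in new axes [ 5.55 -3.57  0.1 ]
rot first (tool) [-0.001  0.     0.   ]  then shift cm in new axes [ 5.55 -3.57 12.6 ]
```

Emit:
servo_tool([
  [2.8, -1.8, 0, 0, 0, 0],
  [2.7, -1.8, 0, 0, 0, 0],
  [0, 0, 4, 0, 0, 0],
  [0, 0, 4, 0, 0, 0],
  [0, 0, 3, 0, 0, 0],
  [0, 0, 1.4, 0, 0, 0],
  [0, 0, 0, 0, 0, 0],
])

```text
time_s: 28.4
eef_pos: [0.5582, -0.1975, 0.1161]
tcp_rot: [[-0.167, -0.986, -0.001], [-0.986, 0.167, 0.0], [-0.0, 0.001, -1.0]]
wrist_force: [0.1, 0.7, 0.1]
width: 0.093
```

```bash
python3 look.py 11 0; python3 - <<'E'
from h import *
delta(s2w(-.034,-.146,.115),SA-np.pi/2)
E
```

```text
[ 0.55818132 -0.19753772  0.11613295] [-0.03425436 -0.14595367] [ 0.20355276  0.5734613   0.05979273  2.00016886 -0.06000595  0.57058281
 -1.43421009] 28.4
rot first (tool) [-0.    -0.    -0.001]  then shift cm in new axes [-0.01  0.02  0.19]
```

View pics/w11.png

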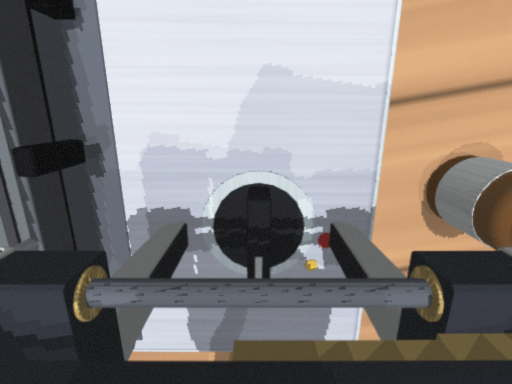

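Emit:
servo_tool([
  [0, 0, 0, 0, 0, 0],
  [0, 0, 0, 0, 0, 0],
  [0, 0, 0, 0, 0, 0],
  [0, 0, 0, 0, 0, 0],
  [0, 0, 0, 0, 0, 0],
  [0, 0, 0, 0, 0, 0],
  [0, 0, 0, 0, 0, 0],
  [0, 0, 0, 0, 0, 0],
], claw=0, force=55)

```text
time_s: 29.45
eef_pos: [0.5582, -0.1977, 0.1164]
tcp_rot: [[-0.167, -0.986, -0.0], [-0.986, 0.167, -0.0], [0.0, 0.0, -1.0]]
wrist_force: [-0.9, 0.6, -0.4]
width: 0.0173
```

Emit:
servo_tool([
  [0, 0, 0, 0, 0, 0],
  [0, 0, 0, 0, 0, 0],
  [0, 0, 0, 0, 0, 0],
])

```text
time_s: 29.82
eef_pos: [0.5582, -0.1977, 0.1164]
tcp_rot: [[-0.167, -0.986, -0.0], [-0.986, 0.167, 0.0], [-0.0, 0.0, -1.0]]
wrist_force: [0.7, 0.1, -0.0]
width: 0.0135
```

Gripped on the 14 mm bar. Now turning counter-clockwise (negative about tool z).

Emit:
servo_tool([
  [0, 0, 0, 0, 0, -0.1],
  [0, 0, 0, 0, 0, -0.1],
  [0, 0, 0, 0, 0, -0.1],
  [0, 0, 0, 0, 0, -0.1],
  [0, 0, 0, 0, 0, -0.05],
  [0, 0, 0, 0, 0, 0],
])

```text
time_s: 30.58
eef_pos: [0.5582, -0.1973, 0.1164]
tcp_rot: [[0.277, -0.961, -0.0], [-0.961, -0.277, 0.001], [-0.001, -0.0, -1.0]]
wrist_force: [0.3, 2.7, -0.7]
width: 0.0136
```

```bash
cat > st.py <<'E'
from h import *
s=bot.sense();R=np.array(s['tcp_rot']);az=np.arctan2(R[1,0],R[0,0]);print('turn',az-(SA-np.pi/2),s['wrist_force'],s['wrist_torque'],s['width'],w2s(s['eef_pos']),s['q'][6],s['eef_pos'][2])
E
python3 st.py
```

```text
turn 0.4480351018009212 [ 0.2605851   2.67906413 -0.69185315] [ 0.68747699  0.00634002 -0.00173176] 0.013645810211458219 [-0.03428936 -0.14575673] -1.1142378501673893 0.11637307387027587
```

Emit:
servo_tool([
  [0, 0, 0, 0, 0, -0.1],
  [0, 0, 0, 0, 0, -0.1],
  [0, 0, 0, 0, 0, -0.1],
  [0, 0, 0, 0, 0, -0.1],
  [0, 0, 0, 0, 0, -0.05],
  [0, 0, 0, 0, 0, 0],
])

```text
time_s: 31.32
eef_pos: [0.558, -0.1971, 0.1164]
tcp_rot: [[0.668, -0.744, -0.0], [-0.744, -0.668, 0.001], [-0.001, -0.0, -1.0]]
wrist_force: [-1.1, 5.3, 2.0]
width: 0.0137
```

```bash
python3 st.py; python3 look.py 12 0
```

```text
turn 0.8979970560483526 [-1.0839337   5.3094794   2.00594172] [ 1.10800922  0.24699847 -0.01561145] 0.013684323771288677 [-0.0344868  -0.14552822] -0.7888265533340816 0.11637370831218496
[ 0.55802277 -0.19707958  0.11637371] [-0.0344868  -0.14552822] [ 0.38066677  0.57802542 -0.19995075  1.98907937  0.19416279  0.59306494
 -0.78882655] 31.325
```

View pics/w12.png

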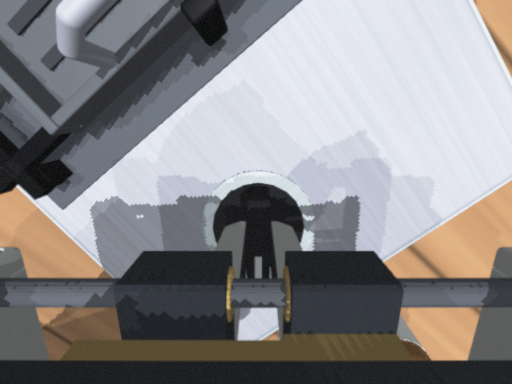

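Emit:
servo_tool([
  [0, 0, 0, 0, 0, -0.1],
  [0, 0, 0, 0, 0, -0.1],
  [0, 0, 0, 0, 0, -0.1],
  [0, 0, 0, 0, 0, -0.1],
  [0, 0, 0, 0, 0, -0.07],
  [0, 0, 0, 0, 0, 0],
], force=60)

```text
time_s: 32.12
eef_pos: [0.5578, -0.1969, 0.1164]
tcp_rot: [[0.932, -0.362, -0.001], [-0.362, -0.932, 0.001], [-0.001, -0.001, -1.0]]
wrist_force: [-0.9, 5.8, 2.9]
width: 0.0137
```

```bash
python3 st.py; python3 look.py 13 0
```

```text
turn 1.3675020263091469 [-0.90429608  5.84837973  2.86702952] [ 1.54356598  0.43108531 -0.31896052] 0.01374784647549148 [-0.03471567 -0.14542651] -0.44215625821556925 0.11638362266579885
[ 0.55781397 -0.19694127  0.11638362] [-0.03471567 -0.14542651] [ 0.47184783  0.59066053 -0.33453198  1.98325413  0.31879698  0.61900819
 -0.44215626] 32.125
```

View pics/w13.png

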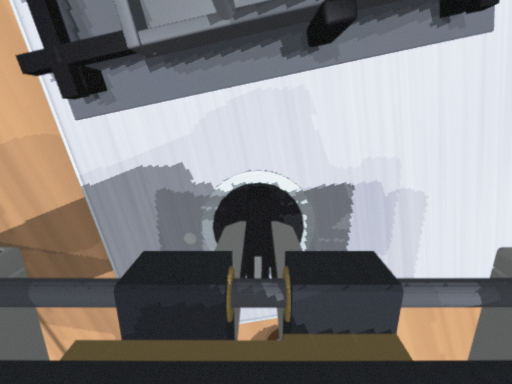

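Emit:
servo_tool([
  [0, 0, 0, 0, 0, -0.02],
  [0, 0, 0, 0, 0, 0],
  [0, 0, 0, 0, 0, 0],
])

```text
time_s: 32.55
eef_pos: [0.5578, -0.1969, 0.1164]
tcp_rot: [[0.939, -0.344, -0.001], [-0.344, -0.939, 0.001], [-0.001, -0.001, -1.0]]
wrist_force: [-1.3, 5.2, 2.8]
width: 0.0136
```

```bash
python3 st.py; python3 - <<'E'
from h import *
for n in ('top','scene'):
    save(n,n+'14.png')
im=cv2.imread('pics/top14.png')[100:270,150:370];a=cv2.resize(im,None,fx=3.5,fy=3.5,interpolation=cv2.INTER_CUBIC);cv2.imwrite('pics/top14c.png',a)
im=cv2.imread('pics/scene14.png')[60:310,110:400];cv2.imwrite('pics/scene14c.png',cv2.resize(im,None,fx=2.4,fy=2.4,interpolation=cv2.INTER_CUBIC))
E
```

```text
turn 1.3865194058457933 [-1.31157796  5.23116028  2.76656691] [ 1.48620454  0.46307502 -0.29980842] 0.013631232708430936 [-0.03475957 -0.14543287] -0.42800346851938403 0.11636039876733266
```

View pics/top14c.png

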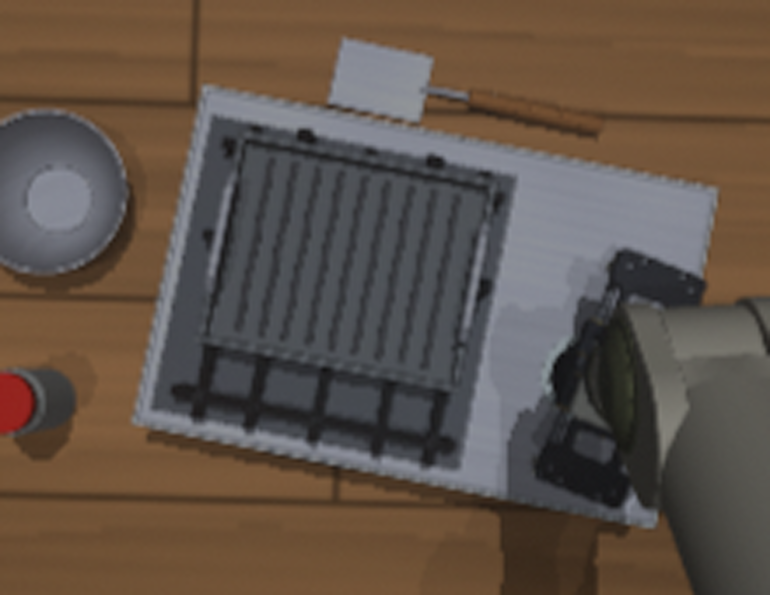

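View pics/scene14c.png

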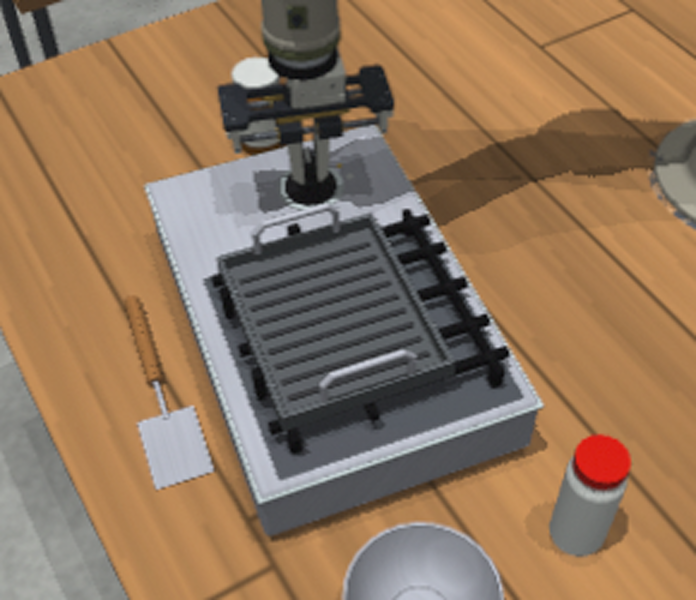

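```bash
python3 -c "
from h import *
print(bot.hand_in())"
```

```text
the job is handed in; nothing more can be done
None
```

I slid the griddle home against its stops, turned the dial to ignition, and handed the job in at about 32.7 s with the gripper still holding it there.

- **Griddle:** I pushed it along the grate with the open fingers and never gripped or lifted it. The order was back, right, back again, then right again.
    - The last back push took about 21 N and the last side push about 15 N, and the fingers did not move further in either.
    - After the last push, the wrist camera put the griddle's centre at (0.022, 0.074) m on the stove. The side stop face was at -0.035, so the half-width comes out at 109 mm against the true 110 mm.
    - The pictures show the back edge square and flush with both back stops. An earlier close-up left up to about 1.5 mm of doubt at the side stop; the second side push met a hard stop straight away.
- **Dial:** I gripped the bar at 60 N (opening about 13.6 mm for the 14 mm bar) and turned it counter-clockwise through both clicks. It ended at a tool angle of about 1.387 rad, between ignition at 1.35 and the end stop at 1.42.
    - The 0.30 N m reaction at the wrist matches the spring and shows no sign of the end stop. I inferred the angle from the gripper's rotation, because the gripper hides the pointer and the red dot.
- **Other objects:** The shaker, bowl and scraper look unmoved in the last pictures. The arm partly hides the sauce jar there, but it never came near it.

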